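# Wedge a stone cast tight in the trimming vice

## Robot

A 7-joint arm with a two-finger parallel gripper is mounted at the origin on a cart in front of the work surface, level with it; the furniture and walls round the work are solid. World frame = base frame: x ahead of the robot, y to its left, z up, the work surface at z = 0. Lengths are in m, angles in rad, forces in N, time in s.
With the tool pointing down it reaches from about 0.4 to 0.9 m from the base axis. Payload 5.6 kg.
Tool frame: the origin (TCP) lies midway between the tips of the shut fingers; the grasp point (between the pads) lies 19 mm behind it; z points along the fingers, y is the line along which they close (so a half turn about z gives the same grasp; the last joint's range is limited). The gripper opens to 92 mm and grips with 3 to 60 N. Pads are 20 mm wide; open, the fingers measure 128 mm over their backs; the gripper's body (75 mm by 189 mm) begins 69 mm behind the grasp point.
Start: joints at [1.281, 0.468, -0.012, 1.603, 0.006, 1.071, -0.056], TCP at [0.159, -0.63, 0.215] pointing down, gripper open.
Joint ranges: [-2.53, 2.53], [-0.31, 2.02], [-1.57, 1.55], [0.28, 2.44], [-1.29, 4.43], [0.15, 1.84], [-2.92, 2.92]. Speed limits (rad/s): [2.57, 2.57, 3.14, 3.14, 3.14, 3.14, 3.14].

## Interface

Orientations are given as a 3x3 rotation matrix whose columns are the frame's x, y, z axes.
In Python, from station import env, effector, solver, viewer, workorder, search_frame, tip_of gives the robot as it stands. Calls block until the motion is done:
- env.reach(position, orientation): joint-space move of the TCP to a pose.
- env.movel(position, frame=None, rate=0.15): straight line of the TCP; frame=None keeps the orientation; rate is the mean speed in m/s.
- env.goto_joints(angles): joint-space move.
- effector.release() and effector.grasp(squeeze=None): open the fingers fully, or close them until they stop; squeeze is the grip in N (None keeps the last).
- env.pause(seconds).
- solver.inverse_kinematics(position, orientation): joint angles nearest the present ones, or None.
- env.sense(): the state.
- viewer.read_camera(name): name is "side" or "top" or "wrist"; returns (picture, depth): 400x640x3 uint8, red, green, blue; 400x640 float32, m along the optical axis (not along the pixel's ray), 0 where there is no reading.
- viewer.camera_info(name): a dict with "intrinsics" (3x3 intrinsics, pixels), "eye" and "rotation" of the camera in the world; the wrist camera has in their place "T_tool_cam" (4x4, takes a point from camera to tool coordinates, whose origin is the TCP and whose axes are the flange's). Camera axes: x right, y up, looking along -z (the intrinsics and any distortion apply to the point x, -y, -z); pixel columns grow to the right and rows downward; lengths in m; the calibration is good to about 2 mm. A picture is of the moment at which its call begins: read the wrist's pose just before it. camera_info takes no time and is no camera call.
A pose or a line that the arm cannot do raises env.PlanningError and nothing moves.
- workorder.finish_job(): hands the job in; it is judged then, once.
Trained networks look in the newest picture that a camera, given by its name, has taken for a name from the list of things; names that differ only in an ending like _2 or _b are one class to them, and where a whole thing is asked for, a point or a joint stands for the part that bears it (a point fixed in the world has none). Each returns a list of dicts, best first, with "score" (0 to 1); they miss things now and then, are a little off and sometimes report something else, mostly with a low value. They report only what shows in the picture. A call takes as long as a camera call. They do not tell look-alikes from the thing itself.
- search_frame(camera, name): "at" ([x, y, z] in m, in world coordinates, good to about 4 mm: the middle of the surface that is visible of it).
- tip_of(camera, name): "at" ([x, y, z] in m, in world coordinates, good to about 4 mm: a listed point, or the origin of a listed thing).
The state is a dict: "t": time; "joint_positions": joint angles; "joint_velocities": joint speeds; "tau": joint torques, N m; "ee_pos": TCP position; "tcp_rot": TCP orientation; "wrist_force": force on the tool from outside, world axes, zero at the start; "moment": the same for the moment, N m; "gripper_width": finger opening in m; "grasp_force": force on a finger pad.
Only numpy, scipy, OpenCV 4.12 (cv2) and the standard library are available. Lean on these libraries where they do the work, as an engineer would, in place of code of your own. Each camera call takes 0.05 s, during which the arm holds its last target. There are 200 camera calls.

## Task

Of the two stone casts in the open to the right of the wedge vice (not those at the back edge), set the tan one, teeth up, on the vice's seat between the fixed fence and the blue jaw. Then pick up the small mallet and drive the wooden wedge in with several light taps on its thick end, drawing the mallet back between taps, until it stops advancing and the cast is clamped tight; do not push the wedge with the gripper and leave the grey cast alone. Finally lay the mallet down flat on the bench or its mat, clear of the vice.

Things in the scene. Friction and masses are not known exactly. Their poses are not given: they have to be found in the camera images.
- vice: Wedge vice fixed to the bench: steel base plate 172 (x) x 96 (y) x 12 mm. Origin: on the bench below it. x: clamping direction, level, from the grey rail to the grey fixed fence; y: level, the wedge is driven towards -y; z up. In this frame, mm: fence face at x = 45 (60 wide, top z = 48); rail face at x = -66 (90 long, y -45 to 45, x -80 to -66, top z = 48).
- vice_seat (a point): Point on top of the raised seat (24 mm above the bench) where to set the middle of the cast's underside: midway between fence and jaw at the start; axes as vice; vice origin + 12.5 mm in x. The seat is 42 mm wide in y, narrower than the cast, and open at +y and -y, so fingers can reach 10 mm below its top beside it. Clamping shifts the cast about 4 mm to the fence.
- jaw: The blue sliding jaw with a rubber face, 50 mm wide (y), top 48 mm above the bench. Its origin is that of the vice, shifted along x by a quarter of the wedge joint. At wedge joint 0 the room between jaw and fence is 66 mm, for the cast's 58: 6.7 to 8 mm of play at the start.
- wedge (a joint): How far the wedge is driven in (m), 0 to 0.042; starts between 0 and 0.005. Each mm moves the jaw 0.25 mm towards the fence (they are linked). Dry friction about 4.5 N, no spring: it stays where it is left. With the cast in place it stops, tight, at about 0.034 to 0.037, where taps of about 14 N no longer advance it.
- wedge_butt (a point): Middle of the wooden wedge's thick end, the face to strike (steel plate on it), 36 mm wide (vice x) x 32 mm high, centre 32 mm above the bench. It stands out at the vice's +y side and is struck towards the vice's -y. Axes as vice; it moves with the wedge.
- wooden_wedge: The wooden wedge, 95 mm long, tapered 1 in 4, lying along the rail, 16 to 48 mm above the bench. Origin as vice, shifted towards the vice's -y by the wedge joint.
- mallet_head (a point): Centre of the mallet's brass head with white nylon faces: a cylinder 28 mm in diameter along the mallet's y axis, 60 mm from face to face (each face 30 mm from this point). The handle runs to the mallet's -x. As it lies, this point is 14 mm above what it lies on (the dark bench mat, 3 mm thick, at the start).
- mallet_grip (a point): Point on the axis of the dark wooden handle, 50 mm from the head's centre towards the mallet's -x, same axes. Handle 16 mm wide (y), 20 mm high (z), running from 14 to 112 mm from the head's centre, then a black end cap to 126 mm, 27 mm in diameter, so it lies level.
- mallet: The whole mallet, 0.13 to 0.21 kg, 140 mm long; origin below the head's centre. x points from the handle to the head, y along the head. Balance point about 25 mm from the head's centre along the handle.
- tan_cast_center (a point): Centre of the plaster base of the tan (yellowish) stone cast, 10 mm above its underside. Cast 58 mm along its x axis (two flat parallel sides: these go against fence and jaw, either way round), 65 mm along its y (grasp across this, at or up to 8 mm to the +x side of the middle), 33 mm high with the teeth; solid base 18 mm high, 0.12 kg.
- tan_cast: The tan cast itself; origin at the centre of its underside, z up through the teeth.
- grey_cast: Light grey stone cast of the same size and shape, not to be used; origin at the centre of its underside.
There are look-alikes about, which are no part of the job. What is shaped like the tan_cast but green or turquoise is not meant.

How it is judged:
By the outcome, as a careful person would: the job done as asked, in the order asked, and still so for the second after the job is handed in, with the robot touching nothing.
It also fails if it takes over 64 s, if anything falls off the work surface, if the arm or the gripper's body presses on something with over 40 N, if the wrist force passes 120 N, or if a joint passes its speed limit or range.

## Working session

There is one attempt and no reset: what is moved stays moved. The work goes in short steps, each a Python script; the robot and the scene stay as the last script left them, time stands still between calls to the robot, and variables do not carry over. Pictures are saved under pics/ and viewed, at most 10 in all, crops included, and the job is handed in when it is done.

```bash
ls; mkdir -p pics; python3 - <<'E'
from station import *
import cv2
for c in ["top","side"]:
    p,d=viewer.read_camera(c); cv2.imwrite(f"pics/{c}0.png",p[:,:,::-1])
    i=viewer.camera_info(c); print(c,i)
    for n in ["tan_cast_center","tan_cast","grey_cast","vice","vice_seat","wedge_butt","mallet_head","mallet_grip","jaw"]:
        print(n,[(round(r["score"],2),[round(float(v),4) for v in r["at"]]) for r in tip_of(c,n)[:4]])
print(env.sense()["t"])
E
```

```text
pics
top {'intrinsics': array([[470.1637725 ,   0.        , 329.51894872],
       [  0.        , 470.1637725 , 201.08829786],
       [  0.        ,   0.        ,   1.        ]]), 'eye': array([ 0.26824017, -0.13204822,  1.43267732]), 'rotation': array([[-5.85877132e-04,  9.81920989e-01, -1.89290327e-01],
       [-9.99979067e-01,  6.44459921e-04,  6.43811868e-03],
       [ 6.44371390e-03,  1.89290137e-01,  9.81900057e-01]])}
tan_cast_center [(0.77, [0.6189, -0.5092, 0.0049]), (0.74, [0.5438, -0.425, 0.0111]), (0.7, [0.6239, -0.3191, 0.0087])]
tan_cast [(0.85, [0.6183, -0.3212, -0.0002]), (0.67, [0.541, -0.4288, -0.0007]), (0.57, [0.6173, -0.5089, -0.0031])]
grey_cast [(0.82, [0.4671, -0.2977, 0.001])]
vice []
vice_seat [(0.57, [0.6078, -0.1119, 0.0243])]
wedge_butt [(0.71, [0.5516, -0.0228, 0.0329])]
mallet_head [(0.74, [0.5227, 0.1683, 0.0172])]
mallet_grip [(0.94, [0.4778, 0.1676, 0.0172])]
jaw [(0.65, [0.5963, -0.1114, -0.0015])]
side {'intrinsics': array([[459.22895652,   0.        , 319.57854899],
       [  0.        , 459.22895652, 202.4238471 ],
       [  0.        ,   0.        ,   1.        ]]), 'eye': array([ 0.40367796, -1.37319134,  0.5892575 ]), 'rotation': array([[ 0.99437481,  0.05056633, -0.09306869],
       [-0.10560282,  0.40551507, -0.90796782],
       [-0.00817184,  0.91268865,  0.40857392]])}
tan_cast_center [(0.74, [0.6223, -0.3204, 0.0101]), (0.65, [0.5405, -0.4199, 0.0092])]
tan_cast [(0.92, [0.6215, -0.3182, 0.0011]), (0.83, [0.5428, -0.4239, 0.0011]), (0.58, [0.6135, -0.5119, -0.0002])]
grey_cast [(0.83, [0.4697, -0.2973, 0.0006])]
vice [(0.65, [0.5947, -0.1126, 0.002]), (0.4, [0.6019, -0.1109, 0.0253])]
vice_seat [(0.7, [0.6031, -0.1099, 0.0293])]
wedge_butt [(0.51, [0.5514, -0.0295, 0.0316])]
mallet_head [(0.7, [0.5265, 0.1653, 0.0146])]
mallet_grip [(0.49, [0.4739, 0.1733, 0.0161])]
jaw [(0.53, [0.5909, -0.1078, 0.0009]), (0.43, [0.5543, -0.0292, 0.0295])]
1.0
```

```bash
python3 - <<'E'
import cv2
p=cv2.imread("pics/top0.png"); cv2.imwrite("pics/top1.png",cv2.resize(p[50:250,180:580],None,fx=2,fy=2,interpolation=2))
E
```

```text
(no output)
```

View pics/top0.png

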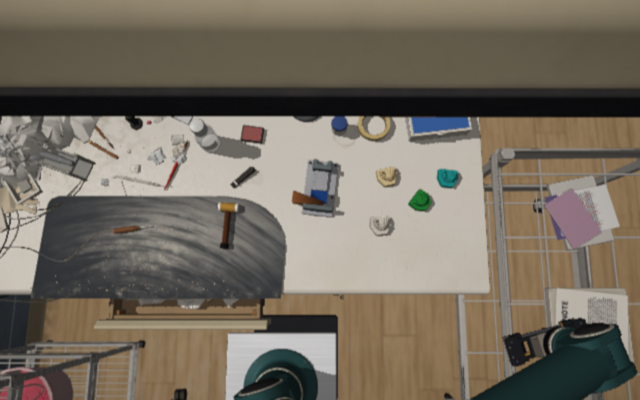

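View pics/top1.png

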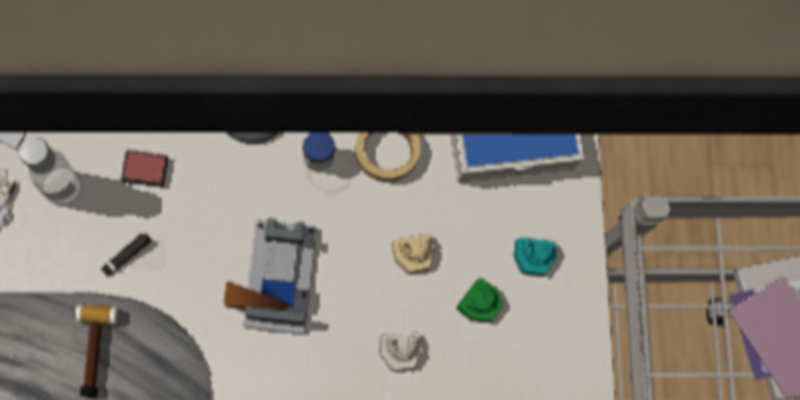

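View pics/side0.png

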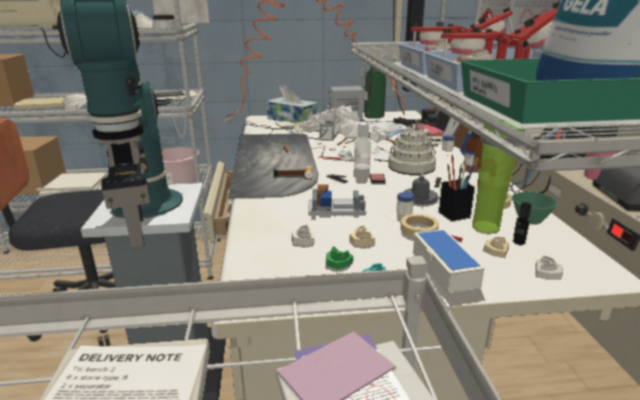

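Candidates for the tan cast (top view px): tan (387,176), grey (381,226), green (420,200), turquoise (447,178). The back-edge casts are in the side view at (497,245) and (548,267). I choose the tan one at (387,176), world ≈ (0.62,-0.32). The vice is at (320,187), with its wedge sticking out to the left, and the mallet is at (228,222) with its handle toward the robot. Next, a look from close by.

```bash
cat > h.py <<'E'
from station import *
import numpy as np, cv2
np.set_printoptions(precision=4,suppress=True)
def down(a):  # tool z down, tool y axis at angle a in world
    y=np.array([np.cos(a),np.sin(a),0]); z=np.array([0,0,-1.]); return np.column_stack([np.cross(y,z),y,z])
def cloud(c):
    s=env.sense(); p,d=viewer.read_camera(c); i=viewer.camera_info(c); K=i["intrinsics"]
    v,u=np.mgrid[:400,:640]; X=np.stack([(u-K[0,2])/K[0,0]*d,-(v-K[1,2])/K[1,1]*d,-d],-1)
    if "eye" in i: W=X@i["rotation"].T+i["eye"]
    else:
        T=i["T_tool_cam"]; W=(X@T[:3,:3].T+T[:3,3])@s["tcp_rot"].T+s["ee_pos"]
    W[d==0]=np.nan; return p,W
def tips(c,names):
    for n in names: print(n,[(round(r["score"],2),np.round(r["at"],4).tolist()) for r in tip_of(c,n)[:3]])
E
python3 - <<'E'
from h import *
s=env.sense(); print(s["tcp_rot"]); i=viewer.camera_info("wrist"); print(i)
p,W=cloud("top"); print(W[105,300],W[95,300],W[60,400])
R=down(np.pi/2)
print(solver.inverse_kinematics([0.60,-0.30,0.30],R),solver.inverse_kinematics([0.60,-0.30,0.30],-R*[1,1,-1]))
env.reach([0.58,-0.31,0.30],-R*[1,1,-1] if s["tcp_rot"][1,1]<0 else R)
p,W=cloud("wrist"); cv2.imwrite("pics/w0.png",p[:,:,::-1]); np.save("w0.npy",W)
tips("wrist",["tan_cast_center","tan_cast","grey_cast"]); print(env.sense()["t"],env.sense()["tcp_rot"])
E
```

```text
[[ 0.9697  0.2442 -0.    ]
 [ 0.2442 -0.9697 -0.0001]
 [-0.      0.0001 -1.    ]]
{'intrinsics': array([[275.6988,   0.    , 317.5321],
       [  0.    , 275.6988, 203.5518],
       [  0.    ,   0.    ,   1.    ]]), 'T_tool_cam': array([[-0.0004,  0.9692,  0.2464,  0.0692],
       [ 1.    ,  0.0007, -0.0009, -0.0002],
       [-0.001 ,  0.2464, -0.9692, -0.1689],
       [ 0.    ,  0.    ,  0.    ,  1.    ]])}
[ 0.3871 -0.1148  1.1451] [ 0.3887 -0.1155  1.1573] [ 0.4033 -0.1756  1.1747]
[ 0.8825  0.5453 -0.7128  1.4134  0.3583  1.3144  1.7222] [ 0.535   0.4492 -0.1743  1.4399  0.0792  1.2594 -1.2174]
tan_cast_center [(0.75, [0.6189, -0.3234, 0.0079]), (0.69, [0.5427, -0.4222, 0.0079]), (0.59, [0.6161, -0.5076, 0.0105])]
tan_cast [(0.94, [0.621, -0.3189, -0.0015]), (0.73, [0.6173, -0.5114, 0.0021]), (0.69, [0.5443, -0.4233, 0.002])]
grey_cast []
3.1833 [[ 1.     -0.0015 -0.0003]
 [-0.0015 -1.     -0.0002]
 [-0.0003  0.0002 -1.    ]]
```

View pics/w0.png

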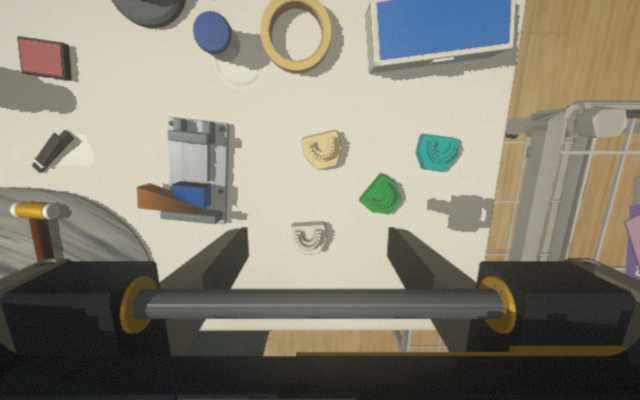

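The wrist view shows tan at (322,148), grey (310,235), green (381,195), turquoise (439,152) and the vice at (190,170), rotated only slightly. Now I'll get yaws from the depth and a close crop.

```bash
python3 - <<'E'
from h import *
R=env.sense()["tcp_rot"]
env.reach([0.535,-0.32,0.16],-down(np.pi/2)*[1,1,-1])
p,W=cloud("wrist"); np.save("w1.npy",W); cv2.imwrite("pics/w1full.png",p[:,:,::-1])
tips("wrist",["tan_cast_center","tan_cast"])
m=(W[...,2]>0.006)&(W[...,2]<0.05)&(np.hypot(W[...,0]-.62,W[...,1]+.32)<0.055)
P=W[m]; r=cv2.minAreaRect(P[:,:2].astype(np.float32)*1000); print("cast",r,P.mean(0),P[:,2].max())
v,u=np.where(m); print(u.min(),u.max(),v.min(),v.max())
cv2.imwrite("pics/w1.png",cv2.resize(p[max(0,v.min()-15):v.max()+15,u.min()-15:u.max()+15,::-1],None,fx=4,fy=4))
# rectified outline
g=np.zeros((140,140),np.uint8); ix=((P[:,:2]-[.55,-.39])*1000).astype(int); g[ix[:,0],ix[:,1]]=255
g=cv2.morphologyEx(g,cv2.MORPH_CLOSE,np.ones((5,5)))
c=max(cv2.findContours(g,0,2)[0],key=cv2.contourArea); a=cv2.approxPolyDP(c,3,True)[:,0]; print("poly (x,y)mm",[(int(b[1]+550),int(b[0]-390)) for b in a])
W=np.load("w0.npy")
m=(W[...,2]>0.040)&(W[...,2]<0.056)&(abs(W[...,0]-.6)<.12)&(abs(W[...,1]+.1)<.1); P=W[m]
g=np.zeros((220,220),np.uint8); ix=((P[:,:2]-[.48,-.21])*1000).astype(int); g[ix[:,0],ix[:,1]]=255
cv2.imwrite("pics/vice_h.png",g[::-1,::-1]); print(env.sense()["t"])
E
```

```text
tan_cast_center [(0.86, [0.5412, -0.4223, 0.0096]), (0.66, [0.5534, -0.029, 0.03]), (0.65, [0.6212, -0.3225, 0.0112])]
tan_cast [(0.93, [0.6168, -0.5062, -0.0003]), (0.73, [0.545, -0.4253, 0.0007]), (0.58, [0.625, -0.3206, 0.0028])]
cast ((620.4617309570312, -320.3349304199219), (55.45964813232422, 63.03328323364258), 13.149922370910645) [ 0.6227 -0.3196  0.0202] 0.03385182034493914
286 345 89 147
poly (x,y)mm [(592, -309), (591, -321), (599, -343), (625, -352), (651, -342), (640, -288), (612, -291)]
3.975
```

View pics/w1.png

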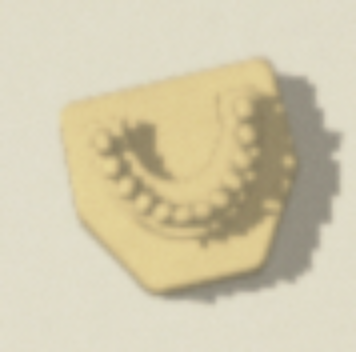

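Tan cast confirmed: its back edge faces +x, with yaw about 13° and centre (0.6205,-0.320). I'll grasp it, then look at the vice on the way over.

```bash
python3 - <<'E'
from h import *
a=np.deg2rad(13); c=np.array([.6205,-.3205])+.003*np.array([np.cos(a),np.sin(a)]); R=down(a-np.pi/2)
effector.release()
env.reach([*c,0.09],R); env.movel([*c,0.003],rate=.1)
print(env.sense()["wrist_force"])
effector.grasp(25); s=env.sense(); print(s["gripper_width"],s["grasp_force"],s["ee_pos"])
env.movel([*c,0.12],rate=.2)
env.reach([.53,-.13,.20],down(-np.pi/2))
s=env.sense(); print(s["gripper_width"],s["grasp_force"],s["wrist_force"],s["t"])
p,W=cloud("wrist"); np.save("w2.npy",W); cv2.imwrite("pics/w2.png",p[:,:,::-1])
tips("wrist",["vice","vice_seat","wedge_butt","jaw","mallet_head","mallet_grip"])
tips("top",["mallet_head"])
E
```

```text
[ 0.045  -0.3872  0.0638]
0.062237148764398835 24.834290919243358 [ 0.6236 -0.3199  0.0033]
0.06292457865645855 24.63567136146594 [-0.0613 -1.1831 -1.0814] 7.9167
vice [(0.86, [0.5922, -0.1069, 0.0019])]
vice_seat [(0.75, [0.6045, -0.1195, 0.0216])]
wedge_butt [(0.68, [0.5499, -0.0271, 0.0318]), (0.49, [0.6022, -0.1129, 0.0261])]
jaw []
mallet_head [(0.91, [0.5232, 0.168, 0.0151]), (0.29, [0.5284, -0.1296, 0.1972])]
mallet_grip [(0.75, [0.4726, 0.1726, 0.0189])]
mallet_head [(0.84, [0.5224, 0.1679, 0.0149])]
```

View pics/w2.png

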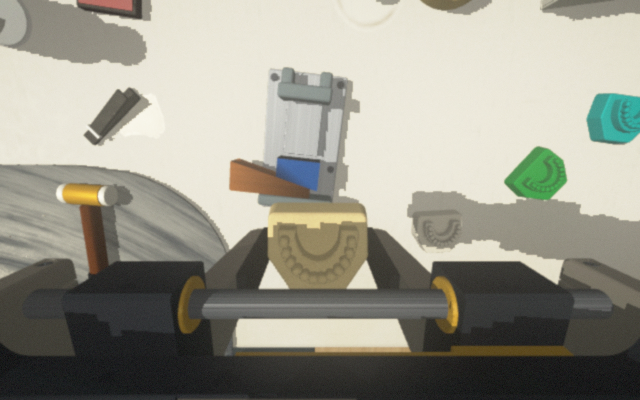

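The cast is held square between the fingers (around (318,245)). The vice is at (305,135): fence at the top (305,90), blue jaw (298,172), wedge butt on the left (232,175). Fitting its pose from the depth.

```bash
python3 - <<'E'
from h import *
W=np.load("w2.npy"); X,Y,Z=W[...,0],W[...,1],W[...,2]
def edge(mask,along,side,bins,name):
    # extreme 'side' along axis per bin of other axis, robust line fit
    P=W[mask]; o=1-along; out=[]
    for b in bins:
        q=P[abs(P[:,o]-b)<.002]
        if len(q)>3: out.append((b,side*np.percentile(side*q[:,along],97)))
    out=np.array(out)
    f=cv2.fitLine(out.astype(np.float32)*1000,cv2.DIST_HUBER,0,1,.01).ravel(); s=f[1]/f[0]
    print(name,"slope deg %.2f"%np.degrees(np.arctan(s)),"at mid %.4f -> %.4f"%(bins.mean(),(f[3]+s*(bins.mean()*1000-f[2]))/1000),"n",len(out))
near=(abs(X-.6)<.12)&(abs(Y+.11)<.08)
pl=near&(Z>.007)&(Z<.03)
edge(pl,1,-1,np.arange(.56,.66,.004),"plate -y edge y(x)")
edge(pl&(Y<-.03),1,1,np.arange(.60,.67,.004),"plate +y edge y(x)")
edge(near&(Z>.006)&(Z<.06),0,1,np.arange(-.145,-.075,.004),"plate/fence far x(y)")
fe=near&(Z>.042)&(Z<.054)&(X>.61)
edge(fe,0,-1,np.arange(-.13,-.09,.003),"fence face x(y)")
edge(fe,1,1,np.arange(.64,.655,.002),"fence +y end"); edge(fe,1,-1,np.arange(.64,.655,.002),"fence -y end")
top=near&(Z>.042)&(Z<.054)&(X<.61)
edge(top&(Y<-.09)&(X>.57),0,1,np.arange(-.128,-.10,.003),"jaw face x(y)")
P=W[fe]; print("fence",cv2.minAreaRect(P[:,:2].astype(np.float32)*1000),np.median(P[:,2]))
st=near&(X>.60)&(X<.63)&(abs(Y+.11)<.015); print("seat z",np.median(Z[st]))
wd=(Z>.025)&(Z<.056)&(Y>-.06)&(Y<.0)&(abs(X-.55)<.05); P=W[wd]; 
print("wedge tip y",np.percentile(P[:,1],98), P[P[:,1]>np.percentile(P[:,1],90)].mean(0)); 
edge(wd&(Z>.04),0,-1,np.arange(-.055,-.03,.003),"wedge near side x(y)")
# mallet
m=(Z>.02)&(Z<.05)&(abs(X-.523)<.03)&(abs(Y-.168)<.06); P=W[m]; print("head",cv2.minAreaRect(P[:,:2].astype(np.float32)*1000),P[:,2].max(),P.mean(0))
m=(Z>.016)&(Z<.04)&(X>.44)&(X<.495)&(abs(Y-.17)<.03); edge(m,1,1,np.arange(.45,.49,.003),"handle +y"); edge(m,1,-1,np.arange(.45,.49,.003),"handle -y")
E
```

```text
plate -y edge y(x) slope deg -7.13 at mid 0.6080 -> -0.1588 n 25
plate +y edge y(x) slope deg -4.15 at mid 0.6340 -> -0.0712 n 18
plate/fence far x(y) slope deg 6.67 at mid -0.1110 -> 0.6664 n 18
fence face x(y) slope deg 6.43 at mid -0.1105 -> 0.6368 n 14
fence +y end slope deg 0.75 at mid 0.6470 -> -0.0898 n 8
fence -y end slope deg 74.42 at mid 0.6470 -> -0.1374 n 8
jaw face x(y) slope deg 7.06 at mid -0.1145 -> 0.5698 n 2
fence ((643.6905517578125, -117.57162475585938), (59.28535842895508, 16.304237365722656), 83.70184326171875) 0.04645657490305266
seat z 0.02276909330925747
wedge tip y -0.028050798630211638 [ 0.5479 -0.0293  0.0466]
wedge near side x(y) slope deg 6.25 at mid -0.0430 -> 0.5339 n 9
head ((514.8765258789062, 168.71600341796875), (61.17860412597656, 43.55316925048828), 85.9081802368164) 0.030821973328616775 [0.5208 0.1657 0.0261]
handle +y slope deg -4.29 at mid 0.4695 -> 0.1774 n 14
handle -y slope deg -3.92 at mid 0.4695 -> 0.1633 n 14
```

```bash
cat >> h.py <<'E'
O=np.array([.5912,-.1114]); TH=np.deg2rad(-6.6); U=np.array([np.cos(TH),np.sin(TH)]); V=np.array([-U[1],U[0]])
def vice(x,y): return O+x*U+y*V
E
python3 - <<'E'
from h import *
W=np.load("w2.npy"); X,Y,Z=W[...,0],W[...,1],W[...,2]
m=(Z>.19)&(Z<.225)&(X>.53)&(X<.58)&(abs(Y+.13)<.03); P=W[m]
es=[np.percentile(P[abs(P[:,1]-b)<.003,0],96) for b in np.arange(-.148,-.111,.006)]
ed=np.array(es); print("back edge x",ed, "slope deg",np.degrees(np.arctan(np.polyfit(np.arange(-.148,-.111,.006),ed,1)[0])))
off=float(np.median(ed))-.029-.53; print("cast centre rel tool x",off)
off=np.clip(off,-.006,.0)
t=vice(.0125-off,0); R=down(TH-np.pi/2); print(t)
env.reach([*t,.11],R); env.movel([*t,.04],rate=.12); print(env.sense()["wrist_force"])
for z in (.034,.031,.029,.028,.027):
    env.movel([*t,z],rate=.04); f=env.sense()["wrist_force"]; print(z,f)
    if f[2]>3 or abs(f[:2]).max()>6: break
E
```

```text
back edge x [0.5559 0.5557 0.5559 0.5559 0.5559 0.5559 0.5561] slope deg 0.3391957004214807
cast centre rel tool x -0.0031329037002558735
[ 0.6067 -0.1132]
[ 0.53   -0.4795 -0.4437]
0.034 [ 0.107  -0.4966 -1.4715]
0.031 [ 0.3805 -0.3683 -0.4975]
0.029 [-0.2824 -0.2796 -1.3162]
0.028 [-0.4687  0.4399 -1.5618]
0.027 [-0.5015 -0.6439  0.5816]
```

```bash
python3 - <<'E'
from h import *
effector.release(); s=env.sense(); p0=s["ee_pos"]
env.movel([p0[0],p0[1],.12],rate=.2)
env.reach([.50,-.06,.16],down(TH-np.pi/2))
p,W=cloud("wrist"); np.save("w3.npy",W); cv2.imwrite("pics/w3.png",p[:,:,::-1])
X=W-[*O,0]; x=X[...,:2]@U; y=X[...,:2]@V; z=W[...,2]
m=(z>.036)&(z<.065)&(x>-.016)&(x<.0425)&(abs(y)<.045); P=np.c_[x[m],y[m]]
print("cast x",np.percentile(P[:,0],[1,99]),"y",np.percentile(P[:,1],[1,99]))
m=(z>.038)&(z<.045)&(abs(y)<.03)&(x>-.02)&(x<.045); print("base top z", np.median(z[m]))
tips("wrist",["tan_cast_center","wedge_butt","mallet_head","mallet_grip"]); print(env.sense()["t"])
E
```

```text
cast x [-0.0131  0.0398] y [-0.029   0.0295]
base top z 0.04075740261891514
tan_cast_center [(0.83, [0.5428, -0.424, 0.0113]), (0.67, [0.6058, -0.1133, 0.0327])]
wedge_butt [(0.92, [0.551, -0.0275, 0.0273])]
mallet_head [(0.96, [0.5199, 0.1712, 0.0141])]
mallet_grip [(0.64, [0.4729, 0.1722, 0.0189]), (0.47, [0.6056, -0.1146, 0.033])]
12.925
```

View pics/w3.png

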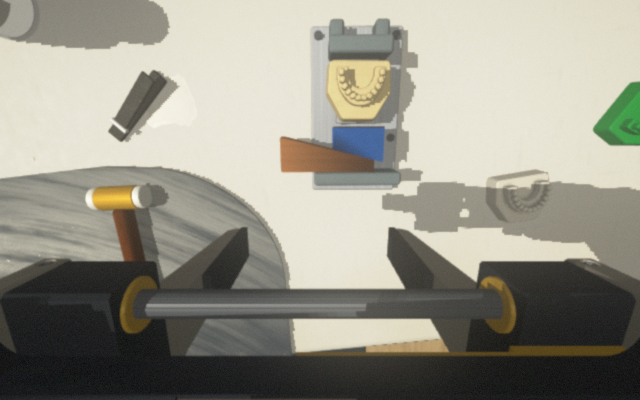

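The cast sits squarely on the seat: (358,90) in the picture, against the fence at (360,45), jaw at (357,142). Now the mallet.

```bash
python3 - <<'E'
from h import *
a=np.deg2rad(-4.1); g=np.array([.522,.1668])-.045*np.array([np.cos(a),np.sin(a)]); R=down(a-np.pi/2); print(g)
env.reach([*g,.09],R); env.movel([*g,.0065],rate=.1); print(env.sense()["wrist_force"])
effector.grasp(58); s=env.sense(); print(s["gripper_width"],s["grasp_force"],s["ee_pos"])
env.movel([*g,.10],rate=.2)
b=vice(-.048-.045,.18); env.reach([*b,.10],down(TH-np.pi/2))
s=env.sense(); print(s["gripper_width"],s["grasp_force"],s["wrist_force"],s["t"])
p,W=cloud("wrist"); np.save("w4.npy",W); cv2.imwrite("pics/w4.png",p[:,:,::-1])
T=(W-s["ee_pos"])@s["tcp_rot"]   # tool coords
x,y,z=T[...,0],T[...,1],T[...,2]
m=(x>.015)&(x<.08)&(abs(y)<.05)&(z>-.04)&(z<.01); P=T[m]
print("head tool: x",np.percentile(P[:,0],[1,50,99]),"y",np.percentile(P[:,1],[1,50,99]),"ztop",np.percentile(P[:,2],[1,5]),len(P))
q=P[(P[:,0]>.03)]; print(cv2.minAreaRect(q[:,:2].astype(np.float32)*1000))
tips("wrist",["mallet_head","wedge_butt"])
E
```

```text
[0.4771 0.17  ]
[-0.476  -0.4355 -0.0441]
0.015680246738026683 57.90620684623718 [0.4771 0.1701 0.0065]
0.015827886167230645 57.90710806846619 [ 0.1784  0.9248 -1.2566] 17.1
head tool: x [0.0163 0.0461 0.0596] y [-0.0293 -0.0004  0.0284] ztop [-0.024  -0.0234] 6031
((44.904083251953125, -0.4065666198730469), (60.46146774291992, 29.96907615661621), 89.17503356933594)
mallet_head [(0.6, [0.5648, 0.0718, 0.1065])]
wedge_butt [(0.8, [0.552, -0.0266, 0.0294])]
```

View pics/w4.png

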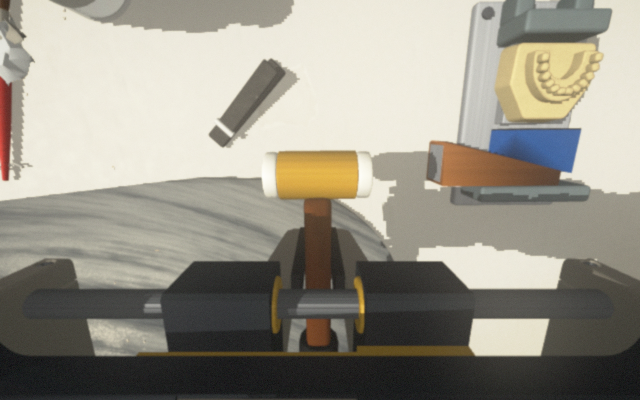

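The mallet is held squarely, head at (317,175), with the butt face at (435,163) to the right. Now lowering and starting the taps.

```bash
cat >> h.py <<'E'
HX,HZ=.045,.010
def head(y,rate=.15): env.movel([*vice(-.048-HX,y),.032-HZ],rate=rate)
def hy(): return float((env.sense()["ee_pos"][:2]-O)@V)
def tap(y,back=.025):
    f0=env.sense()["wrist_force"]; head(y,.13); s=env.sense(); h=hy(); d=s["wrist_force"]-f0
    head(y+back,.2); print("target %.4f got %.4f push %.1f lateral %.1f z %.1f w %.4f t %.1f"%(y,h,d[:2]@V,d[:2]@U,d[2],s["gripper_width"],s["t"]))
    return h,float(d[:2]@V)
E
python3 - <<'E'
from h import *
head(.145,.2); y=.107
print(env.sense()["ee_pos"])
for y in (.107,.102): tap(y)
p,W=cloud("wrist"); cv2.imwrite("pics/w5.png",p[:,:,::-1]); s=env.sense()
T=(W-s["ee_pos"])@s["tcp_rot"]; x,yy,z=T[...,0],T[...,1],T[...,2]
m=(x>.03)&(x<.08)&(abs(yy)<.045)&(z>-.04)&(z<.01); print(cv2.minAreaRect(T[m][:,:2].astype(np.float32)*1000))
tips("wrist",["wedge_butt"])
E
```

```text
[0.5158 0.0445 0.0223]
target 0.1070 got 0.1075 push -0.2 lateral -0.7 z -1.4 w 0.0154 t 18.3
target 0.1020 got 0.1013 push 0.5 lateral 0.6 z 0.7 w 0.0154 t 18.9
((44.937278747558594, -1.70782470703125), (60.3787956237793, 29.851598739624023), 89.14977264404297)
wedge_butt [(0.92, [0.5489, -0.039, 0.0297])]
```

```bash
python3 - <<'E'
from h import *
for y in np.arange(.097,.060,-.005):
    h,f=tap(y)
    if f>9 or h-y>.003: break
p,W=cloud("wrist"); cv2.imwrite("pics/w6.png",p[:,:,::-1]); tips("wrist",["wedge_butt"])
E
```

```text
target 0.0970 got 0.0962 push -0.1 lateral -1.2 z -0.1 w 0.0156 t 19.7
target 0.0920 got 0.0912 push 0.5 lateral 1.7 z 0.2 w 0.0158 t 20.3
target 0.0870 got 0.0862 push 0.4 lateral -1.3 z -1.7 w 0.0158 t 21.0
target 0.0820 got 0.0812 push -0.2 lateral 0.5 z -0.7 w 0.0157 t 21.7
target 0.0770 got 0.0762 push -0.0 lateral 1.3 z -0.3 w 0.0157 t 22.3
target 0.0720 got 0.0724 push 4.1 lateral -0.5 z 0.6 w 0.0156 t 23.0
target 0.0670 got 0.0702 push 11.7 lateral -2.2 z -0.7 w 0.0155 t 23.6
wedge_butt [(0.88, [0.5472, -0.0639, 0.0312])]
```

View pics/w6.png

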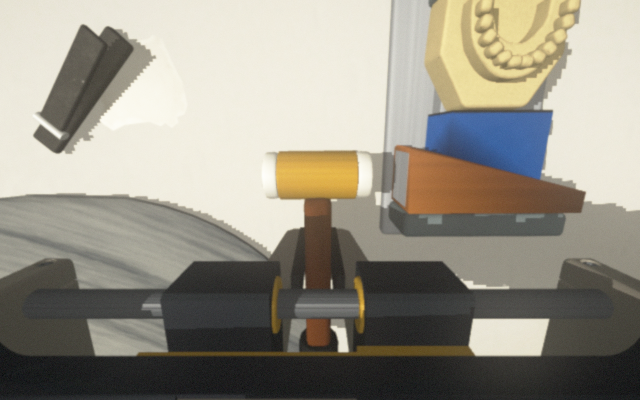

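The wedge is nearly flush: butt at (402,170), jaw against the cast. A few firmer taps to confirm it has stopped.

```bash
python3 - <<'E'
from h import *
for y in (.067,.066,.065,.065,.065):
    h,f=tap(y)
    if f>20: break
p,W=cloud("wrist"); cv2.imwrite("pics/w7.png",p[:,:,::-1]); tips("wrist",["wedge_butt"])
s=env.sense(); X=W-[*O,0]; x=X[...,:2]@U; y=X[...,:2]@V; z=W[...,2]
m=(z>.04)&(z<.055)&(x>-.075)&(x<-.03)&(y>.02)&(y<.06); print("butt y",np.nanpercentile(y[m],98))
T=(W-s["ee_pos"])@s["tcp_rot"]; a,b,z=T[...,0],T[...,1],T[...,2]
m=(a>.03)&(a<.08)&(abs(b)<.045)&(z>-.04)&(z<.01); print(cv2.minAreaRect(T[m][:,:2].astype(np.float32)*1000))
E
```

```text
target 0.0670 got 0.0703 push 12.5 lateral -1.4 z 0.6 w 0.0155 t 24.4
target 0.0660 got 0.0698 push 14.2 lateral -1.7 z 1.4 w 0.0157 t 25.0
target 0.0650 got 0.0693 push 14.3 lateral -1.6 z 1.1 w 0.0157 t 25.6
target 0.0650 got 0.0693 push 16.9 lateral -2.1 z 0.8 w 0.0158 t 26.2
target 0.0650 got 0.0692 push 15.7 lateral -1.6 z 1.6 w 0.0155 t 26.8
wedge_butt [(0.81, [0.5484, -0.0608, 0.03])]
butt y 0.04435114334743535
((54.785682678222656, 6.5611724853515625), (76.8129653930664, 49.6754150390625), 89.88642883300781)
```

The repeated ~15 N taps no longer advance it. Laying the mallet back on its mat.

```bash
python3 - <<'E'
from h import *
a=np.deg2rad(-4.1); g=np.array([.4771,.170]); R=down(a-np.pi/2)
head(.15,.2); p=env.sense()["ee_pos"]; env.movel([p[0],p[1],.09],rate=.2)
env.reach([*g,.06],R); env.movel([*g,.012],rate=.12)
for z in (.0095,.008,.007,.0062):
    env.movel([*g,z],rate=.04); f=env.sense()["wrist_force"]; print(z,f)
    if f[2]>1.5: break
effector.release(); env.movel([*g,.10],rate=.15); env.reach([.42,.03,.25],down(-np.pi/2)); env.pause(.5)
p,W=cloud("wrist"); cv2.imwrite("pics/w8.png",p[:,:,::-1]); tips("wrist",["mallet_head","mallet_grip","wedge_butt","tan_cast_center","grey_cast"]); print(env.sense()["t"])
E
```

```text
0.0095 [-0.7671 -0.8134 -0.9169]
0.008 [-0.311  -0.1478 -2.2507]
0.007 [ 0.1045  0.4674 -1.7047]
0.0062 [-1.5981 -1.0253  3.2554]
mallet_head [(0.93, [0.5227, 0.1676, 0.0155])]
mallet_grip [(0.55, [0.4734, 0.1717, 0.0164])]
wedge_butt [(0.89, [0.5472, -0.0614, 0.0313])]
tan_cast_center [(0.81, [0.6091, -0.1146, 0.0339])]
grey_cast [(0.56, [0.4673, -0.2982, -0.0004])]
33.9083
```

View pics/w8.png

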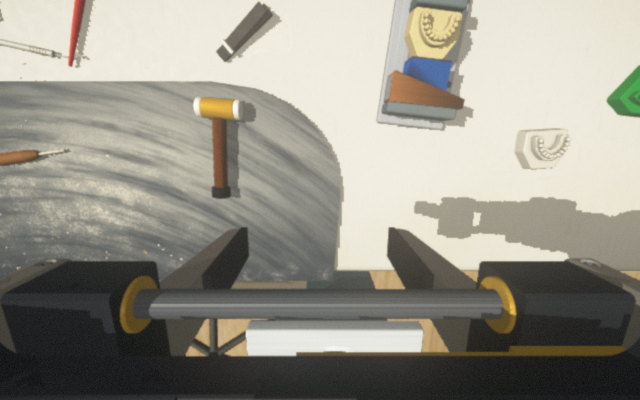

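The mallet lies flat on the mat at (218,145). The cast is clamped between jaw and fence at (433,35), and the grey cast is untouched at (545,148).

```bash
python3 -c "
from station import *
print(workorder.finish_job())"
```

```text
the job is handed in; nothing more can be done
None
```

The tan cast is clamped tight in the vice, teeth up: the last three taps, at about 14 to 17 N, moved the wedge no further. The mallet lies flat on its mat, the grey cast is untouched, and I handed the job in at about 34 s; no verdict came back.

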